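Half-open the ejector air, then wait over the die with the tweezers set to the line

ROBOT

A 7-joint arm with a two-finger parallel gripper is mounted at the origin on the work surface. World frame = base frame: x ahead of the robot, y to its left, z up, the work surface at z = 0. Lengths are in m, angles in degrees, forces in N, time in s.
With the tool pointing down it reaches from about 0.4 to 0.925 m from the base axis. Payload 5.6 kg.
Tool frame: the origin (TCP) lies between the finger pads; the fingertips stand 19 mm ahead of it and the grasp point (between the pads) is the TCP; z points along the fingers, y is the line along which they close (so a half turn about z gives the same grasp; the last joint's range is limited). The gripper opens to 85 mm and grips with 20 to 120 N. Pads are 22 mm wide; open, the fingers measure 114 mm over their backs; the gripper's body (76 mm by 85 mm) begins 54 mm behind the grasp point. The pads swing forward as they close: fully open they stand 13 mm farther back than shut.
Start: joints at [63.369, 26.786, -0.665, 91.828, 0.344, 61.387, -3.226], TCP at [0.266, -0.593, 0.218] pointing down, gripper open.
Joint ranges: [-144.91, 144.91], [-17.63, 115.5], [-89.93, 88.59], [15.96, 139.68], [-74.01, 254.01], [8.47, 105.57], [-167.45, 167.45]. Speed limits (degrees/s): [147.25, 147.25, 180, 180, 180, 180, 180].

INTERFACE

Orientations are given as a 3x3 rotation matrix whose columns are the frame's x, y, z axes.
In Python, from station import env gives the robot as it stands.
- The arm moves only by the tool move_arm, never from a script. Its argument "increments" is a list of rows, each a list of 3 entries, a list of its own where there are three numbers: the closure, from -1 (fully open) to 1 (shut), then the shift along the world's x, y, z in normalised numbers (1 is 80 cm), then the turn about the world's z in parts of the range, where 1.0 means 2 rad. In form: [[claw, [x, y, z], roll], ...]. A call has 1 to 8 rows; each row is the pose to reach, as a shift and turn from the pose commanded when the call began; what a row does not reach only later rows make up. A row lasts 1/12 s, in which the tool goes at most 41.7 mm and 7.16 degrees, less where a joint would pass 70% of its speed; a pose out of reach is approached as far as the arm can. No shift or turn number may pass 1 either way. A call with a gripper value outside its range is refused whole. The fingers move at their own pace and stop on an object; the grip force is fixed at half the most. Time passes only in rows, so rows that repeat a pose let the fingers close. It gives the time, the measured TCP pose, the force, the opening and the grip force at its end, in the units of the state.
- env.state(): the state, without advancing time (a new reading comes with each control period).
- env.camera(name): name is "scene" or "top" or "wrist"; returns a dict with "img" (384x512x3 uint8, red, green, blue), "depth" (384x512 float32, m along the optical axis (not along the pixel's ray), 0 where there is no reading), "vfov" (degrees; the focal length in pixels is half the picture's height over the tangent of half this angle, whatever the lens; pixels are square), "cx", "cy" (the principal point, pixels), "extrinsics" (4x4, takes a point from camera to world coordinates); the wrist camera has in their place "hand_eye" (4x4, takes a point from camera to tool coordinates, whose origin is the TCP and whose axes are the flange's). Camera axes: x right, y down, z forward; pixel columns grow to the right and rows downward; lengths in m; the calibration is good to about 2 mm. A picture is of the moment at which its call begins: read the wrist's pose just before it.
- env.hand_in(): hands the job in; it is judged then, once.
The state is a dict: "time": time; "qpos": joint angles; "joint_velocities": joint speeds; "tau": joint torques, N m; "position": TCP position; "tool_rot": TCP orientation; "force": force on the tool from outside, world axes, zero at the start; "torque": the same for the moment, N m; "finger_gap": finger opening in m; "grip_force": force on a finger pad.
Only numpy, scipy, OpenCV 4.12 (cv2) and the standard library are available. Lean on these libraries where they do the work, as an engineer would, in place of code of your own. Each camera call takes 0.05 s, during which the arm holds its last target. There are 200 camera calls.

TASK

Turn the lever of the ejector's air tap to its half-open mark (45 degrees) and let go of it, so that the die will float its eyelet up. Then pick the sprung tweezers up off their rest and hold them level with both tips about 15 mm above the round face of the die, squeezed until the tips are 8 mm apart (the fin on the moving leg meets the line on the cross tongue). Finish holding them there, with the gap steady; leave the cup, mallet, rivet setter and parts tray where they are.

Things in the scene. Friction and masses are not known exactly. Their poses are not given: they have to be found in the camera images.
- manifold: Air tap: fixed grey block 70 x 70 x 40 mm, with a brass pipe stub out of its +x and -x faces (10 mm radius, to 65 mm from the centre). Origin: centre of its underside, on the table. A brass stem rises from the middle and carries the lever. A white rib on the block's top, in the direction half way between the block's -y and +x, marks half open.
- tap (a joint): Angle of the tap's lever in rad, anticlockwise seen from above: 0 = closed, lever along the block's -y; 1.571 = fully open, lever along the block's +x; 0.785 = half open, above the white rib. Starts nearly closed. It stays where it is left (friction 0.12 Nm, no spring).
- tap_axis (a point): Point on the tap's vertical turning axis, 68 mm above the table, at the mid height of the lever.
- tap_grip (a point): Point on the lever 60 mm out from the axis, at mid height (68 mm above the table). The lever is a straight bar 14 mm wide and 12 mm high that ends 83 mm from the axis; from 40 to 83 mm it has a black rubber sleeve 15 mm wide. The block's top lies 22 mm below the lever's underside.
- rest: Wooden tweezer rest, fixed: a plank 160 x 80 x 6 mm (from x = -95 to +65 mm) with two cross bars, each 12 mm wide in x, 70 mm long in y, tops 34 mm above the table, centred at x = -78 and +48 mm. Origin: underside, on the table, about below the tweezers' finger pads. The fingers fit between the bars, beside the pads.
- tweezers: Steel sprung tweezers, 200 mm long, about 150 g, loose on the rest's bars (underside 34 mm above the table). Origin: underside, between the finger pads; x runs to the tips (x = +75 mm), spring hinge at x = -105, back end at -127; z up; fixed leg at +y, moving leg at -y. Legs 10 mm high. Spring: about 11 N on the pads at the marked gap. At that gap the x axis is the mid line.
- pad_a (a point): Centre of the outer face of the fixed leg's finger pad (pad 40 mm long in x, 16 mm high from the underside; this point 8 mm up, y = +15 mm).
- pad_b (a point): Centre of the outer face of the moving leg's finger pad, same size (y = -24 mm at rest, -15 mm at the marked gap). Over the pads it is 39 mm at rest and 30 mm, faces parallel, at the marked 8 mm tip gap; each mm less over the pads closes the tips 1.7 mm.
- gap_line (a point): Black line on the cross tongue that reaches from the fixed leg over the moving leg, 46 mm towards the tips from the pads. A small upright fin on the moving leg, just beyond the tongue, meets the line at the marked gap.
- jaw (a joint): Closing angle of the moving leg in rad: 0 = sprung open (tip gap 24 mm), 0.089 = marked gap (8 mm), 0.13 = nearly shut; the tip gap is about 24 mm minus 180 mm times the angle.
- tip_a (a point): Inner face of the fixed leg's tip, at mid height (5 mm above the legs' underside).
- tip_b (a point): Inner face of the moving leg's tip, at mid height. The distance from tip_a to tip_b is the tip gap.
- die: Setting die, fixed: dark steel base 76 x 76 x 18 mm with a round steel post 28 mm across in the middle (a 38 mm collar to 28 mm height) whose flat top face is 52 mm above the table. Origin: centre of the underside.
- die_top (a point): Centre of the die's round top face, 52 mm above the table.
- pot: Bystander, loose: clear plastic cup, 70 mm across and 60 mm high. Origin: centre of its underside.
- mallet: Bystander, loose: wooden mallet lying on its side, head 44 x 85 mm, handle 170 mm along its -x. Origin: centre of its underside (below the head).
- setter: Bystander, loose: upright steel rivet setter, 24 mm across and 100 mm tall. Origin: centre of its underside.
- tray: Bystander, loose: shallow clear parts tray 120 x 170 x 35 mm. Origin: centre of its underside.
Mind the look-alikes: they are no part of the job. What is shaped like the rest but turquoise is not meant. What is meant by the manifold is not orange, and is the larger of those in its own colour.

How it is judged (in metres and radians):
On the way, in this order (a step that is already met when the one before it is completed fails the run):
1. the tap's lever is left at the half-open mark, within 0.12 rad, and let go (value of joint tap between 0.665 and 0.905 rad and contact force between the fingers and manifold below 0.1 N), for 0.3 s.
2. the tweezers are lifted clear of their rest in the fingers, the tap still half open (value of joint tap between 0.665 and 0.905 rad and height (world z) of tip_a above 0.05 m and contact force between tweezers and rest below 0.1 N and contact force between the fingers and tweezers above 1 N), for 0.2 s.
At the end, for the whole second after the job is handed in: Tap within 0.12 rad of half open (0.785), not touched. Tweezers held in the fingers only (off rest, die and tap), level within 0.25 rad, still (0.02 m/s, 0.2 rad/s), both tips within 15 mm of the die axis and 5 to 32 mm above its face, tip gap 5.5 to 10.5 mm (all of step 1 and horizontal distance between each of tip_a, tip_b and die_top below 0.015 m and z of tip_a in the frame of die_top between 0.005 and 0.032 m and z of tip_b in the frame of die_top between 0.005 and 0.032 m and distance between tip_a and tip_b between 0.0055 and 0.0105 m and angle between tweezers's own z axis and vertical below 0.25 rad and linear speed of tweezers below 0.02 m/s and angular speed of tweezers below 0.2 rad/s and contact force between the fingers and tweezers above 1 N and contact force between tweezers and rest below 0.1 N and contact force between tweezers and die below 0.1 N and contact force between tweezers and manifold below 0.1 N); the arm keeps its last pose, push and grip.
It fails at once if the clear plastic cup is shoved more than 25 mm or tipped over (distance of pot from where it was at the start of the episode above 0.025 m or angle between pot's own z axis and vertical above 0.5 rad).
It fails at once if the wooden mallet lying on its side is shoved more than 25 mm (distance of mallet from where it was at the start of the episode above 0.025 m).
It fails at once if the upright steel rivet setter is shoved more than 25 mm or tipped over (distance of setter from where it was at the start of the episode above 0.025 m or angle between setter's own z axis and vertical above 0.5 rad).
It fails at once if the shallow clear parts tray is shoved more than 25 mm or tipped over (distance of tray from where it was at the start of the episode above 0.025 m or angle between tray's own z axis and vertical above 0.5 rad).
It also fails if it takes over 67 s, if anything falls off the work surface, if the arm or the gripper's body presses on something with over 40 N, if the wrist force passes 120 N, or if a joint passes its speed limit or range.

## Working session

There is one attempt and no reset: what is moved stays moved. The work goes in short steps, Python scripts to look and compute and a tool call to move; the robot and the scene stay as the last step left them, time stands still between calls to the robot, and variables do not carry over. Pictures are saved under pics/ and viewed, at most 10 in all, crops included, and the job is handed in when it is done.

Besides the shell and the picture viewer there is one more tool, called after "Call:" as name([rows], argument=value, ...), one row to a line, values as JSON. move_arm: Moves the arm, as the interface text tells. Its arguments: {"type":"object","properties":{"increments":{"type":"array","items":{"type":"array"}}},"required":["increments"]}

```bash
mkdir -p pics
cat > h.py <<'E'
import numpy as np, cv2
from station import env
def grab(n):
    s=env.state(); c=env.camera(n)
    f=c["img"].shape[0]/2/np.tan(np.radians(c["vfov"])/2)
    if n=="wrist":
        T=np.eye(4);T[:3,:3]=s["tool_rot"];T[:3,3]=s["position"];E=T@np.array(c["hand_eye"])
    else: E=np.array(c["extrinsics"])
    return dict(img=c["img"],d=c["depth"],f=f,cx=c["cx"],cy=c["cy"],E=E,s=s)
def save(c,name): cv2.imwrite("pics/"+name,cv2.cvtColor(c["img"],cv2.COLOR_RGB2BGR))
def plane(c,u,v,z):
    d=c["E"][:3,:3]@np.array([(u-c["cx"])/c["f"],(v-c["cy"])/c["f"],1]);o=c["E"][:3,3]
    return o+d*(z-o[2])/d[2]
def pts(c):
    v,u=np.mgrid[:c["d"].shape[0],:c["d"].shape[1]]
    P=np.stack([(u-c["cx"])/c["f"]*c["d"],(v-c["cy"])/c["f"]*c["d"],c["d"]],-1)
    return P@c["E"][:3,:3].T+c["E"][:3,3]
def proj(c,p):
    q=c["E"][:3,:3].T@(np.array(p)-c["E"][:3,3]);return q[0]/q[2]*c["f"]+c["cx"],q[1]/q[2]*c["f"]+c["cy"]
E
python3 - <<'E'
from h import *
for n in("top","scene"):
    c=grab(n);save(c,n+"0.png");print(n,c["E"].round(3).tolist(),c["f"],c["cx"],c["cy"]); np.savez(n+"0.npz",**{k:c[k] for k in("img","d","f","cx","cy","E")})
E
```

```text
top [[-0.007, -0.997, 0.075, 0.496], [-1.0, 0.006, -0.004, -0.009], [0.004, -0.075, -0.997, 1.313], [0.0, 0.0, 0.0, 1.0]] 361.95905069826637 255.86559066019495 188.70593450368477
scene [[0.291, 0.584, -0.758, 1.579], [0.957, -0.178, 0.23, -0.314], [-0.001, -0.792, -0.611, 0.884], [0.0, 0.0, 0.0, 1.0]] 436.92379383558927 254.22164554215232 187.9883406303799
```

View pics/top0.png

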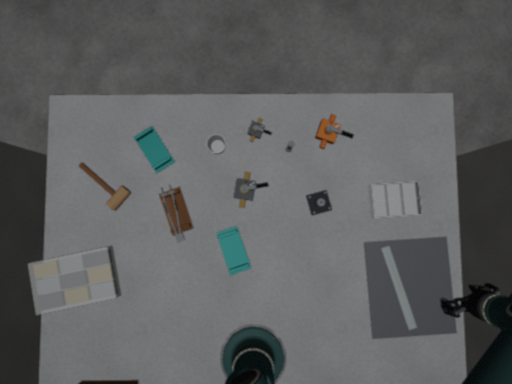

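View pics/scene0.png

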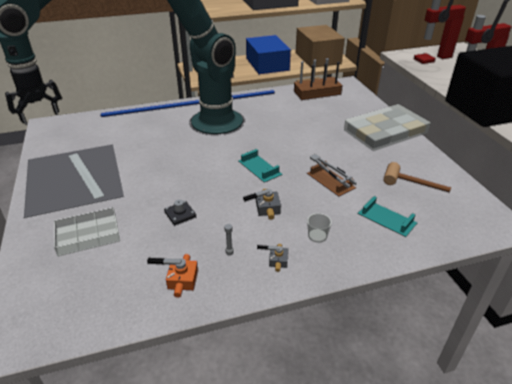

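The top view shows the grey manifold near (245,188) with its lever towards (267,185), the tweezers on the brown rest near (175,212), and the die at (319,202). The cup is at (217,145), the setter at (290,146) and the mallet at (118,197). The scene view shows the same things at (268,203), (331,177) and (180,211).

Run:
```python
from h import *
c=dict(np.load("top0.npz"));P=pts(c)
for n,(u,v) in dict(tap=(245,188),lever=(262,185),die=(319,202),setter=(290,146),tw=(175,213),cup=(217,145)).items(): print(n,P[v,u].round(3),plane(c,u,v,.05).round(3))
a=cv2.cvtColor(c["img"][155:250,150:340],cv2.COLOR_RGB2BGR)
a=cv2.convertScaleAbs(a,alpha=1.5)
cv2.imwrite("pics/crop1.png",cv2.resize(a,None,fx=4,fy=4,interpolation=cv2.INTER_CUBIC))
```

```text
tap [0.592 0.023 0.075] [0.594 0.023 0.05 ]
lever [ 0.602 -0.036  0.073] [ 0.604 -0.036  0.05 ]
die [ 0.543 -0.235  0.048] [ 0.543 -0.235  0.05 ]
setter [ 0.732 -0.131  0.099] [ 0.741 -0.136  0.05 ]
tw [0.508 0.276 0.007] [0.508 0.267 0.05 ]
cup [0.755 0.126 0.005] [0.747 0.121 0.05 ]
```

View pics/crop1.png

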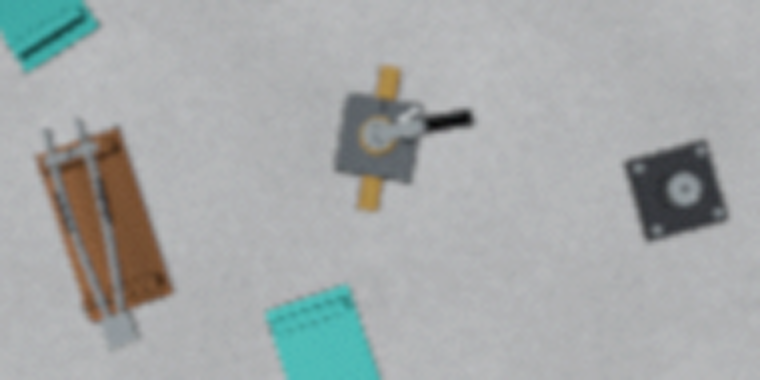

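The crop shows the manifold stem at (378,133) with the lever tip at (472,117), and the pipe running from (390,80) to (370,195). The tweezer tips are at (48,130) and (80,120), the hinge end is at (118,335), and the die top is at (684,188). I'll move over the manifold for a close wrist view.

```bash
python3 -c "
from h import *
s=env.state();print(np.round(s['tool_rot'],3),s['position'],s['force'],s['finger_gap']);c=env.camera('wrist');print(np.round(c['hand_eye'],3),c['vfov'])"
```

```text
[[ 0.912  0.409 -0.001]
 [ 0.409 -0.912  0.001]
 [-0.    -0.002 -1.   ]] [ 0.26583347 -0.59258038  0.21733534] [-0.24530735  0.20712975  0.06067555] 0.08539223320340512
[[-0.001 -0.948 -0.319  0.082]
 [ 1.    -0.001 -0.     0.   ]
 [-0.    -0.319  0.948 -0.155]
 [ 0.     0.     0.     1.   ]] 59.57058140208139
```

Units first: shifts go in shares of 80 cm and turns go in shares of 2 rad. So 0.26 m is 0.325, 0.23 m is 0.2875.

Call:
move_arm([
  [-1,[0.025,0.0375,0.05],0],
  [-1,[0.05,0.0875,0.075],0],
  [-1,[0.075,0.1375,0.0875],0],
  [-1,[0.1,0.175,0.0875],0],
  [-1,[0.125,0.2125,0.0875],0],
  [-1,[0.15,0.25,0.0875],0],
  [-1,[0.175,0.2875,0.0875],0],
  [-1,[0.2,0.325,0.0875],0],
])

```text
time: 0.82
position: [0.4272, -0.3303, 0.2884]
tool_rot: [[0.912, 0.411, 0.0], [0.411, -0.912, 0.0], [0.0, 0.0, -1.0]]
force: [1.1, -1.2, -0.4]
finger_gap: 0.0856
grip_force: 0.0
```

Converted, 0.28 m is 0.35, 0.26 m is 0.325.

Call:
move_arm([
  [-1,[0.025,0.0375,0],0],
  [-1,[0.05,0.0875,0],0],
  [-1,[0.075,0.1375,0],0],
  [-1,[0.1,0.1875,0],0],
  [-1,[0.125,0.2375,0],0],
  [-1,[0.15,0.2875,0],0],
  [-1,[0.1625,0.325,0],0],
  [-1,[0.175,0.35,0],0],
])

```text
time: 1.48
position: [0.5667, -0.048, 0.2881]
tool_rot: [[0.911, 0.413, 0.0], [0.413, -0.911, 0.002], [0.001, -0.002, -1.0]]
force: [0.3, -0.2, -0.3]
finger_gap: 0.0855
grip_force: 0.0
```

Run:
```python
from h import *
c=grab("wrist");save(c,"w1.png");np.savez("w1.npz",**{k:c[k] for k in("img","d","f","cx","cy","E")});print((c["d"]>0).mean(),c["s"]["position"])
```

```text
0.9962056477864584 [ 0.56670337 -0.04804299  0.28813658]
```

View pics/w1.png

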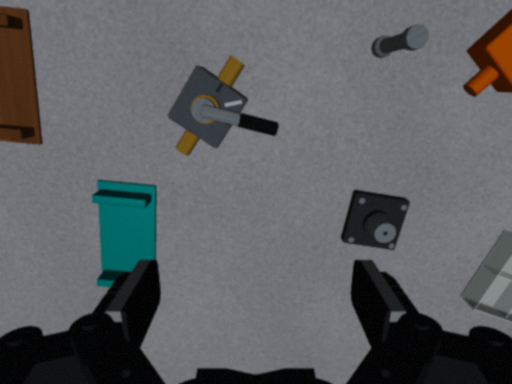

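The wrist view shows the manifold stem at (205,108), the sleeve end at (277,127), the white rib at (235,103), the pipe ends at (232,68) and (187,145), and the die face at (385,233).

```bash
cat > m1.py <<'E'
from h import *
for n in("w1.npz","top0.npz"):
    c=dict(np.load(n));P=pts(c);h=cv2.cvtColor(c["img"],cv2.COLOR_RGB2HSV).astype(int)
    near=np.hypot(P[...,0]-.6,P[...,1]-.0)<.12
    yel=near&(h[...,0]>12)&(h[...,0]<30)&(h[...,1]>120)&(h[...,2]>60)
    q=P[yel&(P[...,2]<.04)][:,:2];m=q.mean(0);w=np.linalg.svd(q-m,full_matrices=False)[2][0];w*=np.sign(w[0])
    print(n,"pipe mid",m.round(4),"+x dir deg",np.degrees(np.arctan2(w[1],w[0])).round(1),len(q))
    L=near&(P[...,2]>.064)&(P[...,2]<.09)
    q=P[L];print("lever z",np.percentile(q[:,2],[5,50,95]).round(4),len(q))
    dark=near&(h[...,2]<60)&(P[...,2]>.06)
    q=P[dark];print("sleeve",q.mean(0).round(4),np.percentile(q[:,2],[10,50,90]).round(4),len(q))
    D=np.hypot(P[...,0]-.543,P[...,1]+.235)<.04
    q=P[D&(P[...,2]>.044)&(P[...,2]<.06)];print("die top",q.mean(0).round(4),((q.min(0)+q.max(0))/2).round(4),len(q))
    top=near&(P[...,2]>.034)&(P[...,2]<.046);q=P[top];print("block",q.mean(0).round(4),cv2.minAreaRect((q[:,:2]*1000).astype(np.float32)))
    if n[0]=="w":
        a=plane(c,205,108,.08);print("stem px",a)
        r=near&(h[...,2]>150)&(h[...,1]<60)&(P[...,2]>.03)&(P[...,2]<.05);print("rib",P[r].mean(0).round(4),r.sum())
E
python3 m1.py
```

```text
w1.npz pipe mid [0.5981 0.0244] +x dir deg -9.6 729
lever z [0.0668 0.0729 0.0747] 1371
sleeve [ 0.5761 -0.0442  0.3561] [0.3309 0.3665 0.3798] 25399
die top [ 0.5444 -0.239   0.0506] [ 0.5439 -0.24    0.0488] 386
block [0.5936 0.028  0.0393] ((591.8789672851562, 25.94599723815918), (70.18375396728516, 69.80347442626953), 80.61314392089844)
stem px [0.59583277 0.02324665 0.08      ]
rib [6.095e-01 3.000e-04 4.330e-02] 14
top0.npz pipe mid [0.5897 0.0262] +x dir deg -9.6 50
lever z [0.0677 0.0734 0.0778] 132
sleeve [ 0.5263 -0.0162  0.9612] [0.0737 1.3126 1.3126] 148
die top [ 0.544  -0.2391  0.0517] [ 0.5447 -0.2402  0.0512] 51
block [0.5909 0.0304 0.0401] ((586.3497314453125, 28.845703125), (69.92662811279297, 81.64288330078125), 81.63227081298828)
```

Run:
```python
from h import *
ax=np.array([.5925,.0255])
for n in("w1.npz","top0.npz"):
    c=dict(np.load(n));P=pts(c);h=cv2.cvtColor(c["img"],cv2.COLOR_RGB2HSV).astype(int)
    near=np.hypot(P[...,0]-.592,P[...,1]-.026)<.1
    for nm,m in(("sleeve",near&(h[...,2]<70)&(P[...,2]>.066)&(P[...,2]<.085)),("all",near&(P[...,2]>.066)&(P[...,2]<.078))):
        q=P[m];d=q[:,:2]-ax;mm=q.mean(0)
        print(n,nm,len(q),mm.round(4),"ang",np.degrees(np.arctan2(*(mm[:2]-ax)[::-1])).round(1),"r",np.percentile(np.hypot(*d.T),[2,98]).round(3),
          "pca",cv2.fitLine(q[:,:2].astype(np.float32),cv2.DIST_HUBER,0,.01,.01).ravel().round(4),np.median(q[:,2]).round(4))
```

```text
w1.npz sleeve 579 [ 0.603  -0.0317  0.0732] ang -79.6 r [0.018 0.082] pca [ 0.0546 -0.9985  0.6035 -0.0331] 0.0735
w1.npz all 1353 [ 0.598  -0.006   0.0719] ang -80.1 r [0.003 0.081] pca [ 0.182  -0.9833  0.598  -0.006 ] 0.0729
top0.npz sleeve 47 [ 0.6021 -0.0333  0.0744] ang -80.7 r [0.041 0.08 ] pca [ 0.1459 -0.9893  0.6021 -0.032 ] 0.0746
top0.npz all 124 [ 0.5979 -0.005   0.0729] ang -79.9 r [0.003 0.079] pca [ 0.1771 -0.9842  0.5979 -0.005 ] 0.0733
```

```bash
python3 -c "
from h import *
print(np.round(env.state()['qpos'],1))"
```

```text
[ 17.3  16.9 -19.9  97.8   5.9  66.3 -69.4]
```

Converted, -0.07 m is -0.0875, -0.05 m is -0.0625, 56 degrees is 0.4887.

Call:
move_arm([
  [-1,[0.0125,0,0],0.0611],
  [-1,[0.025,0.0125,0],0.1222],
  [-1,[0.0375,0.0125,0],0.1833],
  [-1,[0.045,0.0181,0],0.2443],
  [-1,[0.045,0.0181,0],0.3054],
  [-1,[0.045,0.0181,-0.0375],0.3665],
  [-1,[0.045,0.0181,-0.0625],0.4276],
  [-1,[0.045,0.0181,-0.0875],0.4887],
])

```text
time: 2.2
position: [0.6016, -0.0391, 0.2169]
tool_rot: [[0.165, 0.986, -0.001], [0.986, -0.165, -0.0], [-0.0, -0.001, -1.0]]
force: [-0.2, 0.0, -0.9]
finger_gap: 0.0855
grip_force: 0.0
```

```bash
python3 -c "
from h import *
s=env.state();print(np.round(s['qpos'],1),s['position'],s['tool_rot'])"
```

```text
[ 22.1  25.5 -28.5  97.3  13.6  60.7 -20.3] [ 0.60158605 -0.03905196  0.2169039 ] [[ 1.65182207e-01  9.86262808e-01 -7.14977430e-04]
 [ 9.86262982e-01 -1.65182452e-01 -2.97095236e-04]
 [-4.11115706e-04 -6.56080925e-04 -9.99999700e-01]]
```

Converted, -0.08 m is -0.1, -0.06 m is -0.075, 19.7 degrees is 0.1719.

Call:
move_arm([
  [-1,[0,0,0],0.0611],
  [-1,[0,0,-0.025],0.1222],
  [-1,[0,0,-0.05],0.1719],
  [-1,[0,0,-0.075],0.1719],
  [-1,[0,0,-0.1],0.1719],
  [-1,[0,0,-0.1],0.1719],
  [-1,[0,0,-0.1],0.1719],
])

```text
time: 2.78
position: [0.6012, -0.0389, 0.1373]
tool_rot: [[-0.171, 0.985, -0.003], [0.985, 0.171, 0.0], [0.001, -0.003, -1.0]]
force: [-0.2, 0.5, 0.6]
finger_gap: 0.0853
grip_force: 0.0
```

Run:
```python
from h import *
c=grab("wrist");s=c["s"];print(np.round(s["qpos"],1));save(c,"w2.png");P=pts(c)
# lever measured by depth, fresh close view
m=(np.hypot(P[...,0]-.5925,P[...,1]-.0255)<.1)&(P[...,2]>.066)&(P[...,2]<.079)
q=P[m];print(len(q),q.mean(0).round(4),cv2.fitLine(q[:,:2].astype(np.float32),cv2.DIST_HUBER,0,.01,.01).ravel().round(4))
for x in np.percentile(q[:,1],[5,95]): print(x)
```

```text
[ 23.4  31.5 -30.5 100.9  19.4  53.   -5.5]
3405 [ 0.5964 -0.0021  0.0719] [ 0.1807 -0.9835  0.5964 -0.0021]
-0.048848182545242404
0.03433105817638826
```

Converted, -0.067 m is -0.0838, 0.0045 m is 0.0056.

Call:
move_arm([
  [-1,[0.0013,0.0056,-0.025],0],
  [-1,[0.0013,0.0056,-0.05],0],
  [-1,[0.0013,0.0056,-0.0688],0],
  [-1,[0.0013,0.0056,-0.0838],0],
  [-1,[0.0013,0.0056,-0.0838],0],
])

```text
time: 3.25
position: [0.6024, -0.0343, 0.0701]
tool_rot: [[-0.171, 0.985, -0.002], [0.985, 0.171, -0.0], [0.0, -0.002, -1.0]]
force: [-0.7, 0.3, -0.2]
finger_gap: 0.0854
grip_force: 0.0
```

Call:
move_arm([
  [1,[0,0,0],0],
  [1,[0,0,0],0],
  [1,[0,0,0],0],
  [1,[0,0,0],0],
  [1,[0,0,0],0],
  [1,[0,0,0],0],
  [1,[0,0,0],0],
  [1,[0,0,0],0],
])

```text
time: 3.92
position: [0.6031, -0.0341, 0.0713]
tool_rot: [[-0.171, 0.985, 0.0], [0.985, 0.171, -0.0], [-0.0, 0.0, -1.0]]
force: [-0.1, -0.4, -0.7]
finger_gap: -0.0001
grip_force: 0.0
```

Run:
```python
from h import *
c=grab("wrist");s=c["s"];print(s["finger_gap"],s["position"]);save(c,"w3.png");P=pts(c)
m=(np.hypot(P[...,0]-.5925,P[...,1]-.0255)<.1)&(P[...,2]>.05)&(P[...,2]<.085)
q=P[m];print(len(q),q.mean(0).round(4))
```

```text
-0.0001335562885057774 [ 0.60309049 -0.03408131  0.07128548]
5779 [0.5938 0.0121 0.0693]
```

View pics/w3.png

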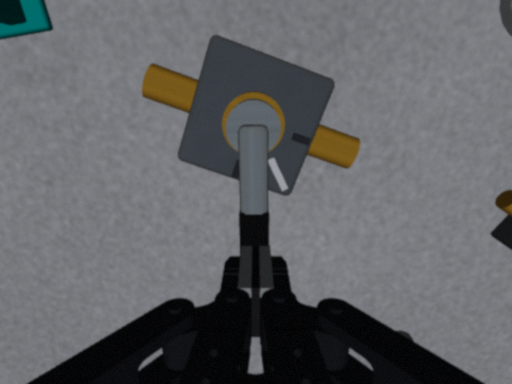

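Run:
```python
import cv2
a=cv2.imread("pics/w3.png")[190:384,150:360];a=cv2.convertScaleAbs(a,alpha=4)
cv2.imwrite("pics/w3c.png",cv2.resize(a,None,fx=3,fy=3,interpolation=cv2.INTER_CUBIC))
```

```text
(no output)
```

View pics/w3c.png

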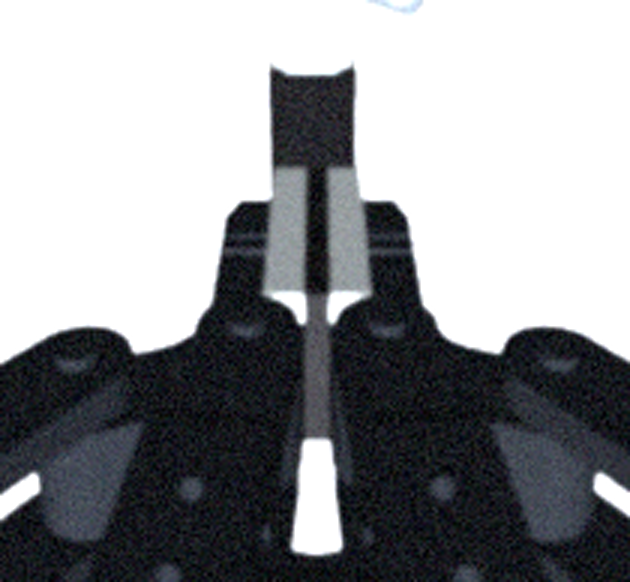

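The crop shows the grey pads nearly closed at (290,230) and (348,230), with a gap narrower than the sleeve. I'll check their heights by depth.

Run:
```python
from h import *
c=grab("wrist");P=pts(c)
for n,(u,v) in dict(lever=(254,180),sleeve=(254,225),sl2=(254,240),padLtop=(246,250),padR=(266,250),padLb=(244,280),padRb=(268,280),mid=(255,260),mid2=(255,300),hole=(255,350),fL=(232,265),fR=(280,265)).items(): print(n,P[v,u].round(4),c["d"][v,u].round(3))
print(env.state()["tau"],env.state()["torque"],env.state()["force"])
```

```text
lever [0.5957 0.0031 0.0738] 0.159
sleeve [ 0.5995 -0.0192  0.0752] 0.165
sl2 [ 0.601  -0.0279  0.0737] 0.169
padLtop [ 0.5968 -0.0241  0.0927] 0.149
padR [ 0.6056 -0.0225  0.0929] 0.149
padLb [ 0.5967 -0.024   0.1167] 0.127
padRb [ 0.6056 -0.0226  0.1166] 0.127
mid [ 0.6008 -0.0236  0.1013] 0.141
mid2 [ 0.6017 -0.0289  0.1212] 0.124
hole [ 6.252e-01 -1.648e-01 -1.000e-04] 0.283
fL [ 0.5917 -0.0294  0.0982] 0.146
fR [ 0.6122 -0.0259  0.0981] 0.146
[ 6.75221279e-03 -5.32056963e+01 -7.64284909e+00 -1.91374648e+01
  9.33026749e-03  1.43233498e-03  1.75513546e-04] [-0.01444115 -0.00509305 -0.0116918 ] [-0.30906977 -0.61416036 -0.18616222]
```

Run:
```python
from h import *
c=grab("wrist");P=pts(c)
for u in(243,247,265,269): print(u,[(v,P[v,u].round(3).tolist()) for v in range(240,256,2)])
c=grab("scene");P=pts(c)
u,v=map(int,proj(c,[.603,-.034,.09]));print(u,v)
for vv in range(v-24,v+14,2): print(vv,P[vv,u-2].round(3),P[vv,u+2].round(3))
```

```text
243 [(240, [0.596, -0.029, 0.073]), (242, [0.596, -0.03, 0.074]), (244, [0.596, -0.031, 0.074]), (246, [0.595, -0.025, 0.088]), (248, [0.595, -0.025, 0.09]), (250, [0.596, -0.025, 0.092]), (252, [0.596, -0.024, 0.095]), (254, [0.596, -0.024, 0.096])]
247 [(240, [0.598, -0.028, 0.074]), (242, [0.598, -0.029, 0.075]), (244, [0.598, -0.03, 0.075]), (246, [0.597, -0.024, 0.088]), (248, [0.597, -0.024, 0.091]), (250, [0.597, -0.024, 0.093]), (252, [0.597, -0.024, 0.095]), (254, [0.597, -0.024, 0.097])]
265 [(240, [0.606, -0.027, 0.074]), (242, [0.607, -0.028, 0.074]), (244, [0.607, -0.029, 0.073]), (246, [0.605, -0.023, 0.088]), (248, [0.605, -0.022, 0.091]), (250, [0.605, -0.022, 0.094]), (252, [0.605, -0.023, 0.094]), (254, [0.605, -0.023, 0.096])]
269 [(240, [0.618, -0.062, -0.0]), (242, [0.618, -0.063, -0.0]), (244, [0.618, -0.065, 0.001]), (246, [0.607, -0.022, 0.09]), (248, [0.607, -0.022, 0.091]), (250, [0.607, -0.022, 0.093]), (252, [0.607, -0.022, 0.095]), (254, [0.607, -0.023, 0.096])]
249 191
167 [ 0.623 -0.045  0.192] [ 0.636 -0.038  0.199]
169 [ 0.627 -0.047  0.188] [ 0.638 -
[... 163 characters left out ...]

177 [ 0.621 -0.045  0.156] [ 0.621 -0.033  0.154]
179 [ 0.611 -0.043  0.142] [ 0.603 -0.028  0.133]
181 [ 0.614 -0.043  0.136] [ 0.639 -0.039  0.154]
183 [ 0.613 -0.043  0.129] [ 0.637 -0.038  0.145]
185 [ 0.609 -0.042  0.119] [ 0.637 -0.038  0.138]
187 [ 0.609 -0.042  0.111] [ 0.619 -0.033  0.116]
189 [ 0.611 -0.043  0.105] [ 0.617 -0.033  0.108]
191 [ 0.608 -0.042  0.096] [ 0.617 -0.032  0.1  ]
193 [ 0.5   -0.012 -0.   ] [ 0.609 -0.03   0.086]
195 [ 0.601 -0.04   0.075] [ 0.607 -0.03   0.077]
197 [ 0.611 -0.043  0.076] [ 0.611 -0.031  0.073]
199 [ 0.61  -0.043  0.067] [ 0.613 -0.031  0.067]
201 [ 0.542 -0.024  0.002] [ 0.541 -0.011 -0.002]
203 [ 0.552 -0.027  0.002] [ 0.56  -0.016  0.006]
```

Both cameras put the real fingertips about 17 mm above the reported TCP, where the text says they should be 19 mm below it. The grasp point is therefore about 36 mm higher than reported. I'll reopen, go 35 mm lower and grip again.

Converted, -0.035 m is -0.0438, -0.03 m is -0.0375.

Call:
move_arm([
  [-1,[0,0,0],0],
  [-1,[0,0,0],0],
  [-1,[0,0,0],0],
  [-1,[0,0,0],0],
  [-1,[-0.0013,0,-0.0125],0],
  [-1,[-0.0013,0,-0.025],0],
  [-1,[-0.0013,0,-0.0375],0],
  [-1,[-0.0013,0,-0.0438],0],
])

```text
time: 4.78
position: [0.6007, -0.0342, 0.0339]
tool_rot: [[-0.171, 0.985, -0.003], [0.985, 0.171, 0.0], [0.001, -0.003, -1.0]]
force: [0.1, 0.5, 0.2]
finger_gap: 0.0856
grip_force: 0.0
```

Call:
move_arm([
  [1,[0,0,0],0],
  [1,[0,0,0],0],
  [1,[0,0,0],0],
  [1,[0,0,0],0],
  [1,[0,0,0],0],
  [1,[0,0,0],0],
  [1,[0,0,0],0],
  [1,[0,0,0],0],
])

```text
time: 5.45
position: [0.6024, -0.0341, 0.0367]
tool_rot: [[-0.171, 0.985, 0.001], [0.985, 0.171, -0.0], [-0.0, 0.001, -1.0]]
force: [-1.3, -0.2, 3.3]
finger_gap: 0.0127
grip_force: 58.8
```

Converted, 0.0244 m is 0.0305, 0.0198 m is 0.0248, 25.2 degrees is 0.2199.

Call:
move_arm([
  [1,[0.0064,0.0014,0],0.0436],
  [1,[0.0128,0.0033,0],0.0873],
  [1,[0.0189,0.0058,0],0.1309],
  [1,[0.0248,0.0088,0],0.1745],
  [1,[0.0305,0.0124,0],0.2199],
  [1,[0.0305,0.0124,0],0.2199],
  [1,[0.0305,0.0124,0],0.2199],
])

```text
time: 6.03
position: [0.627, -0.0238, 0.0367]
tool_rot: [[-0.573, 0.82, 0.001], [0.82, 0.573, 0.001], [-0.0, 0.001, -1.0]]
force: [0.7, 1.0, 3.9]
finger_gap: 0.0126
grip_force: 59.0
```

Converted, 0.15 m is 0.1875, 0.11 m is 0.1375.

Call:
move_arm([
  [-1,[0,0,0],0],
  [-1,[0,0,0],0],
  [-1,[0,0,0],0],
  [-1,[0,0,0],0],
  [-1,[0,0,0.0375],0],
  [-1,[0,0,0.0875],0],
  [-1,[0,0,0.1375],0],
  [-1,[0,0,0.1875],0],
])

```text
time: 6.7
position: [0.6258, -0.0241, 0.1874]
tool_rot: [[-0.574, 0.819, -0.001], [0.819, 0.574, 0.0], [0.001, -0.001, -1.0]]
force: [0.0, -1.0, -0.1]
finger_gap: 0.0854
grip_force: 0.0
```

```bash
cat > lev.py <<'E'
from h import *
ax=np.array([.5925,.0255])
for n in("wrist","top"):
    c=grab(n);P=pts(c);r=np.hypot(P[...,0]-ax[0],P[...,1]-ax[1])
    q=P[(r<.09)&(P[...,2]>.064)&(P[...,2]<.079)];o=P[(r>.035)&(r<.09)&(P[...,2]>.064)&(P[...,2]<.079)]
    l=cv2.fitLine(o[:,:2].astype(np.float32),cv2.DIST_HUBER,0,.01,.01).ravel() if len(o)>5 else np.zeros(4)
    print(n,len(q),"ang",np.degrees(np.arctan2(*(o.mean(0)[:2]-ax)[::-1])).round(1) if len(o) else None,"fit",np.degrees(np.arctan2(l[1],l[0])).round(1))
    h=cv2.cvtColor(c["img"],cv2.COLOR_RGB2HSV).astype(int)
    y=(r<.09)&(h[...,0]>12)&(h[...,0]<30)&(h[...,1]>120)&(h[...,2]>60)&(P[...,2]<.04)
    q=P[y]
    if len(q)>9: l=cv2.fitLine(q[:,:2].astype(np.float32),cv2.DIST_HUBER,0,.01,.01).ravel();print("pipe",np.degrees(np.arctan2(l[1],l[0])).round(1),len(q))
s=env.state();print(np.round(s["qpos"],1),s["position"])
E
python3 lev.py
```

```text
wrist 2312 ang -55.5 fit -54.2
pipe -9.5 1289
top 58 ang None fit 0.0
pipe -6.6 27
[ 26.7  31.9 -38.6  94.6  22.3  60.6  16.5] [ 0.63056132 -0.02335122  0.19352964]
```

The tap is now at about 44.5°, measured as lever −55° against the block's pipe at −9.5°. Next is a view of the tweezers.

Converted, 0.23 m is 0.2875, 0.06 m is 0.075, -56 degrees is -0.4887.

Call:
move_arm([
  [-1,[-0.0125,0.025,0.0375],-0.0611],
  [-1,[-0.0313,0.0625,0.0625],-0.1222],
  [-1,[-0.05,0.1,0.075],-0.1833],
  [-1,[-0.0688,0.1375,0.075],-0.2443],
  [-1,[-0.0875,0.175,0.075],-0.3054],
  [-1,[-0.1063,0.2125,0.075],-0.3665],
  [-1,[-0.125,0.25,0.075],-0.4276],
  [-1,[-0.1375,0.2875,0.075],-0.4887],
])

```text
time: 7.47
position: [0.5147, 0.2069, 0.2459]
tool_rot: [[0.363, 0.932, -0.0], [0.932, -0.363, -0.001], [-0.001, -0.0, -1.0]]
force: [0.2, -0.3, -0.9]
finger_gap: 0.0857
grip_force: 0.0
```

Converted, 0.06 m is 0.075, 0.03 m is 0.0375, -54 degrees is -0.4712.

Call:
move_arm([
  [-1,[-0.0125,0.0375,0],-0.0611],
  [-1,[-0.025,0.075,0],-0.1222],
  [-1,[-0.025,0.075,0],-0.1833],
  [-1,[-0.025,0.075,0],-0.2443],
  [-1,[-0.025,0.075,0],-0.3054],
  [-1,[-0.025,0.075,0],-0.3665],
  [-1,[-0.025,0.075,0],-0.4276],
  [-1,[-0.025,0.075,0],-0.4712],
])

```text
time: 8.13
position: [0.4962, 0.2656, 0.2456]
tool_rot: [[0.967, 0.254, -0.001], [0.254, -0.967, -0.001], [-0.001, 0.0, -1.0]]
force: [0.3, -0.1, -0.4]
finger_gap: 0.0853
grip_force: 0.0
```

Run:
```python
from h import *
c=grab("wrist");save(c,"w4.png");np.savez("w4.npz",**{k:c[k] for k in("img","d","f","cx","cy","E")});s=c["s"];print(s["position"],np.round(s["tool_rot"],3).tolist(),np.round(s["qpos"],1))
```

```text
[0.49621363 0.26560734 0.24561494] [[0.967, 0.254, -0.001], [0.254, -0.967, -0.001], [-0.001, 0.0, -1.0]] [ -11.5   19.1  -24.9  101.3    9.    61.6 -114.8]
```

View pics/w4.png

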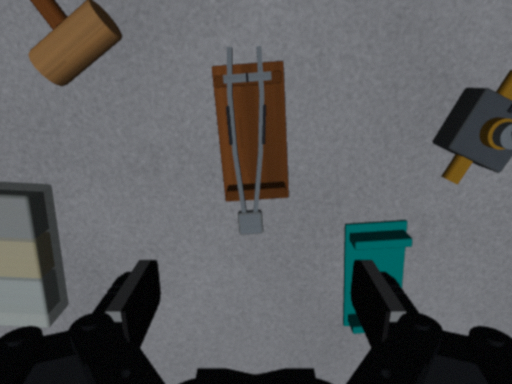

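The tweezers are seen with tips at (229,48) and (259,48), dark pads at about (230,125) and (263,124), tongue at (247,76) and back block at (251,222). The mallet at (75,45) and the tray are off to the left.

```bash
cat > tw.py <<'E'
from h import *
import sys
c=dict(np.load(sys.argv[1]));P=pts(c);h=cv2.cvtColor(c["img"],cv2.COLOR_RGB2HSV).astype(int)
reg=np.zeros(P.shape[:2],bool);reg[40:240,205:300]=1
el=reg&(P[...,2]>.036)&(P[...,2]<.07)
pad=el&(h[...,2]<60)&(P[...,2]>.042)
n,lab,st,ce=cv2.connectedComponentsWithStats(pad.astype(np.uint8))
for i in range(1,n):
    if st[i,4]>25:
        q=P[lab==i];print("pad",st[i],ce[i].round(1),"med",np.median(q,0).round(4),"zp",np.percentile(q[:,2],[10,90]).round(4),"plane.05",plane(c,*ce[i],.05).round(4),((q.min(0)+q.max(0))/2).round(4))
leg=el&(h[...,1]<80)&(h[...,2]>60)
n,lab,st,ce=cv2.connectedComponentsWithStats(leg.astype(np.uint8))
for i in range(1,n):
    if st[i,4]>25: print("leg",st[i],ce[i].round(1),np.median(P[lab==i],0).round(4))
for nm,p in dict(tipL=(229,49),tipR=(259,49),back=(251,222),tong=(247,76)).items(): print(nm,P[p[1],p[0]].round(4),plane(c,*p,.044).round(4))
E
python3 tw.py w4.npz
```

```text
pad [262 104   4  40 118] [263.9 124. ] med [0.5378 0.2667 0.0492] zp [0.0479 0.0503] plane.05 [0.5378 0.2669 0.05  ] [0.5378 0.267  0.0466]
pad [226 106   6  39 103] [228.8 124.9] med [0.5275 0.3018 0.0491] zp [0.0479 0.05  ] plane.05 [0.5278 0.3017 0.05  ] [0.5274 0.3017 0.0489]
leg [ 223   45   49  189 2431] [247.1 141.1] [0.5168 0.2764 0.0439]
tipL [0.5985 0.3187 0.042 ] [0.5984 0.3185 0.044 ]
tipR [0.6059 0.2901 0.0428] [0.6058 0.2901 0.044 ]
back [0.4267 0.252  0.0457] [0.4259 0.2518 0.044 ]
tong [0.5787 0.2952 0.0477] [0.5787 0.2953 0.044 ]
```

Converted, -0.16 m is -0.2, -0.13 m is -0.1625, 4.8 degrees is 0.0419.

Call:
move_arm([
  [-1,[0.025,0.0125,-0.0375],0.0262],
  [-1,[0.0463,0.0244,-0.0875],0.0419],
  [-1,[0.0463,0.0244,-0.125],0.0419],
  [-1,[0.0463,0.0244,-0.1625],0.0419],
  [-1,[0.0463,0.0244,-0.2],0.0419],
  [-1,[0.0463,0.0244,-0.2],0.0419],
  [-1,[0.0463,0.0244,-0.2],0.0419],
])

```text
time: 8.77
position: [0.5323, 0.2848, 0.0848]
tool_rot: [[0.94, 0.341, -0.004], [0.341, -0.94, -0.002], [-0.004, 0.0, -1.0]]
force: [0.5, 0.6, 1.3]
finger_gap: 0.0855
grip_force: 0.0
```

Run:
```python
from h import *
c=grab("wrist");save(c,"w5.png");P=pts(c);s=c["s"];h=cv2.cvtColor(c["img"],cv2.COLOR_RGB2HSV).astype(int)
print(s["position"],np.round(s["tool_rot"][0],3))
pad=(h[...,2]<60)&(P[...,2]>.042)&(P[...,2]<.056)
n,lab,st,ce=cv2.connectedComponentsWithStats(pad.astype(np.uint8))
R=np.array(s["tool_rot"])
for i in range(1,n):
    if st[i,4]>60:
        q=P[lab==i];m=(q.min(0)+q.max(0))/2;t=(q-s["position"])@R;print(st[i],np.median(q,0).round(4),"tool lo/hi",np.percentile(t,1,axis=0).round(4),np.percentile(t,99,axis=0).round(4))
fi=(P[...,2]>.09)&(P[...,2]<.3);t=(P[fi]-s["position"])@R;print("finger tip tool z",np.percentile(t[:,2],[99,99.9]))
```

```text
[0.53233001 0.28476196 0.08480434] [ 0.94   0.341 -0.004]
[224 186   5  63 299] [0.5292 0.3025 0.0493] tool lo/hi [-0.0174 -0.0194  0.034 ] [ 0.0212 -0.0161  0.0393]
[278 190  14  62 346] [0.5387 0.2677 0.049 ] tool lo/hi [-0.02    0.0153  0.0339] [0.0187 0.0215 0.0411]
finger tip tool z [-0.02970632 -0.02637726]
```

View pics/w5.png

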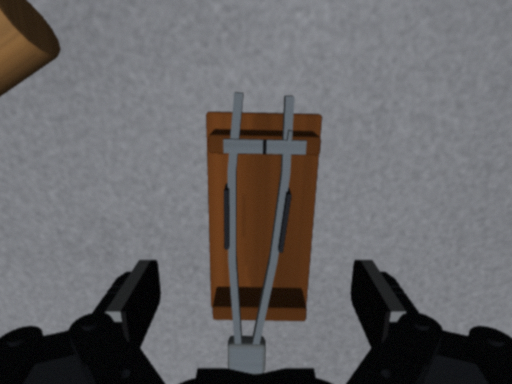

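The wrist view shows the pads at (227,217) and (286,220), centred between the open fingers, with the black tongue line at (265,146) and the fin near (289,135). I'll descend and close in steps.

Call:
move_arm([
  [-1,[0,0.0006,-0.0375],0],
  [-1,[0,0.0006,-0.0688],0],
  [-1,[0,0.0006,-0.0875],0],
  [-1,[0,0.0006,-0.0988],0],
  [0,[0,0.0006,-0.0988],0],
  [0,[0,0.0006,-0.0988],0],
  [0,[0,0.0006,-0.0988],0],
  [0,[0,0.0006,-0.0988],0],
])

```text
time: 9.48
position: [0.5347, 0.2864, 0.0091]
tool_rot: [[0.941, 0.34, 0.003], [0.34, -0.941, 0.001], [0.003, -0.0, -1.0]]
force: [0.1, -1.0, 1.0]
finger_gap: 0.0433
grip_force: 0.6
```

Call:
move_arm([
  [0.15,[0,0,0],0],
  [0.15,[0,0,0],0],
  [0.15,[0,0,0],0],
  [0.15,[0,0,0],0],
])

```text
time: 9.82
position: [0.535, 0.2862, 0.0093]
tool_rot: [[0.941, 0.339, 0.003], [0.339, -0.941, 0.001], [0.003, 0.0, -1.0]]
force: [-0.4, -1.0, 6.7]
finger_gap: 0.0364
grip_force: 7.1
```

Call:
move_arm([
  [0.2,[0,0,0],0],
  [0.25,[0,0,0],0],
  [0.28,[0,0,0],0],
  [0.28,[0,0,0],0],
  [0.28,[0,0,0],0],
  [0.28,[0,0,0],0],
])

```text
time: 10.32
position: [0.5355, 0.2861, 0.0098]
tool_rot: [[0.941, 0.339, 0.004], [0.339, -0.941, 0.001], [0.004, 0.001, -1.0]]
force: [-0.2, -1.9, 10.1]
finger_gap: 0.0309
grip_force: 14.9
```

```bash
cat > gap.py <<'E'
from h import *
import sys
c=grab("wrist");save(c,sys.argv[1]);s=c["s"];print(s["position"],s["finger_gap"],s["grip_force"],s["force"].round(1) if hasattr(s["force"],"round") else s["force"])
np.savez("g.npz",**{k:c[k] for k in("img","d","f","cx","cy","E")})
P=pts(c);R=np.array(s["tool_rot"]);t=(P-s["position"])@R;h=cv2.cvtColor(c["img"],cv2.COLOR_RGB2HSV).astype(int)
m=(h[...,1]<80)&(h[...,2]>60)&(t[...,0]>.06)&(t[...,0]<.073)&(abs(t[...,1])<.03)&(t[...,2]>-.06)&(t[...,2]<-.02)
y=np.sort(t[m][:,1]*1000);
if len(y)>5:
    i=np.argmax(np.diff(y));print("tips: leg A y",y[:i+1].min().round(1),y[i].round(1)," leg B",y[i+1].round(1),y[-1].round(1),"gap",(y[i+1]-y[i]).round(1),"z world",np.percentile(P[m][:,2],[10,50,90]).round(4))
    q=t[(h[...,1]<80)&(h[...,2]>60)&(abs(t[...,1])<.03)&(t[...,2]>-.06)&(t[...,2]<-.02)&(t[...,0]>.05)];print("max x",np.percentile(q[:,0],[98,99.8]).round(4))
E
python3 gap.py w6.png
```

```text
[0.53550926 0.28610994 0.00981078] 0.030904972798337316 14.879363126819953 [-0.2 -1.9 10.1]
tips: leg A y -6.0 0.2  leg B 9.2 14.5 gap 9.0 z world [0.0418 0.0433 0.0442]
max x [0.0723 0.0729]
```

Converted, 0.1 m is 0.125, 0.09 m is 0.1125.

Call:
move_arm([
  [0.28,[0,0,0.0063],0],
  [0.28,[0,0,0.0188],0],
  [0.28,[0,0,0.0375],0],
  [0.28,[0,0,0.0625],0],
  [0.28,[0,0,0.0875],0],
  [0.28,[0,0,0.1125],0],
  [0.28,[0,0,0.125],0],
  [0.28,[0,0,0.125],0],
])

```text
time: 11.03
position: [0.5349, 0.2869, 0.1102]
tool_rot: [[0.94, 0.34, 0.004], [0.34, -0.94, 0.002], [0.005, -0.001, -1.0]]
force: [0.3, 0.6, -1.4]
finger_gap: 0.031
grip_force: 9.6
```

```bash
python3 gap.py w7.png
```

```text
[0.53488025 0.28689689 0.11021605] 0.031016959606466266 9.622809290885925 [ 0.3  0.6 -1.4]
tips: leg A y -10.4 -4.5  leg B 5.3 11.1 gap 9.8 z world [0.1514 0.1528 0.1539]
max x [0.0724 0.0728]
```

View pics/w7.png

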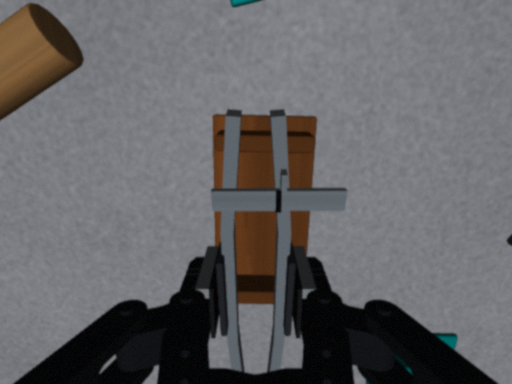

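The tweezers are lifted clear and held symmetrically. The fin at (284,180) is slightly short of the line at (279,200), with the gap at about 9.8 mm. I'll squeeze a little more and carry them over.

Call:
move_arm([
  [0.305,[0,0,0.0125],0],
  [0.305,[0,-0.0125,0.0313],0],
  [0.305,[-0.0038,-0.0375,0.05],0],
  [0.305,[-0.0075,-0.0688,0.0625],0],
  [0.305,[-0.0113,-0.1063,0.0625],0],
  [0.305,[-0.015,-0.1438,0.0625],0],
  [0.305,[-0.0188,-0.1813,0.0625],0],
  [0.305,[-0.0225,-0.2188,0.0625],0],
])

```text
time: 11.75
position: [0.5144, 0.1093, 0.1565]
tool_rot: [[0.94, 0.34, -0.002], [0.34, -0.94, -0.0], [-0.002, -0.0, -1.0]]
force: [1.2, 0.0, -1.5]
finger_gap: 0.0298
grip_force: 11.2
```

Converted, -0.235 m is -0.2938, -0.21 m is -0.2625.

Call:
move_arm([
  [0.305,[-0.0038,-0.0375,0],0],
  [0.305,[-0.0075,-0.075,0],0],
  [0.305,[-0.0113,-0.1125,0],0],
  [0.305,[-0.0163,-0.15,0],0],
  [0.305,[-0.0213,-0.1875,0],0],
  [0.305,[-0.025,-0.225,0],0],
  [0.305,[-0.0288,-0.2625,0],0],
  [0.305,[-0.0325,-0.2938,0],0],
])

```text
time: 12.42
position: [0.4883, -0.1263, 0.1565]
tool_rot: [[0.941, 0.338, -0.002], [0.338, -0.941, 0.0], [-0.002, -0.001, -1.0]]
force: [0.4, 0.6, -1.0]
finger_gap: 0.0298
grip_force: 11.2
```

Call:
move_arm([
  [0.305,[-0.0038,-0.0375,0],0],
  [0.305,[-0.0075,-0.075,0],0],
  [0.305,[-0.0113,-0.1125,0],0],
  [0.305,[-0.015,-0.1438,0],0],
  [0.305,[-0.0175,-0.1625,0],0],
  [0.305,[-0.0188,-0.175,0],0],
  [0.305,[-0.0188,-0.175,0],0],
  [0.305,[-0.0188,-0.175,0],0],
])

```text
time: 13.08
position: [0.4743, -0.2633, 0.1566]
tool_rot: [[0.941, 0.34, -0.001], [0.34, -0.94, 0.001], [-0.0, -0.002, -1.0]]
force: [-0.3, 0.4, -2.5]
finger_gap: 0.0301
grip_force: 11.2
```

```bash
cat > fin.py <<'E'
from h import *
c=dict(np.load("g.npz"));P=pts(c)
D=(np.hypot(P[...,0]-.544,P[...,1]+.2395)<.03)&(P[...,2]>.046)&(P[...,2]<.056);q=P[D];print("die wrist",len(q),((q.min(0)+q.max(0))/2).round(4) if len(q) else 0)
E
python3 gap.py w8.png; python3 fin.py; python3 -c "
from h import *
s=env.state();print(np.round(s['tool_rot'],3).tolist(),np.round(s['qpos'],1))"
```

```text
[ 0.4742574  -0.26326374  0.15664239] 0.03006969830293226 11.2050162255764 [-0.3  0.4 -2.5]
tips: leg A y -9.7 -4.1  leg B 4.4 10.1 gap 8.5 z world [0.1978 0.1989 0.1999]
max x [0.071  0.0715]
die wrist 1101 [ 0.5432 -0.241   0.0516]
[[0.94, 0.341, -0.001], [0.341, -0.94, 0.001], [-0.0, -0.002, -1.0]] [ 38.   21.9 -15.4 109.3   7.4  49.8 -51.2]
```

Converted, -0.126 m is -0.1575, -0.015 m is -0.0188.

Call:
move_arm([
  [0.305,[0.0013,0,-0.0188],0],
  [0.305,[0.0031,-0.0013,-0.0438],0],
  [0.305,[0.0031,-0.0013,-0.0688],0],
  [0.305,[0.0031,-0.0013,-0.0938],0],
  [0.305,[0.0031,-0.0013,-0.1188],0],
  [0.305,[0.0031,-0.0013,-0.1375],0],
  [0.305,[0.0031,-0.0013,-0.15],0],
  [0.305,[0.0031,-0.0013,-0.1575],0],
])

```text
time: 13.8
position: [0.4769, -0.2633, 0.03]
tool_rot: [[0.94, 0.342, -0.001], [0.342, -0.94, 0.002], [-0.001, -0.002, -1.0]]
force: [0.3, -0.4, -1.8]
finger_gap: 0.0297
grip_force: 11.2
```

Call:
move_arm([
  [0.305,[0,0,0],0],
  [0.305,[0,0,0],0],
  [0.305,[0,0,0],0],
  [0.305,[0,0,0],0],
  [0.305,[0,0,0],0],
  [0.305,[0,0,0],0],
  [0.305,[0,0,0],0],
  [0.305,[0,0,0],0],
])

```text
time: 14.47
position: [0.4771, -0.2653, 0.0314]
tool_rot: [[0.941, 0.34, 0.0], [0.34, -0.941, -0.0], [0.0, 0.0, -1.0]]
force: [-0.3, -0.2, -0.9]
finger_gap: 0.0297
grip_force: 11.2
```

```bash
python3 gap.py w9.png; python3 fin.py; python3 lev.py
python3 - <<'E'
from h import *
c=dict(np.load("g.npz"));P=pts(c);h=cv2.cvtColor(c["img"],cv2.COLOR_RGB2HSV).astype(int)
m=(np.hypot(P[...,0]-.5435,P[...,1]+.24)<.02)&(P[...,2]>.062)&(P[...,2]<.09);q=P[m];print(len(q),q.min(0).round(4),q.max(0).round(4))
for n in("scene",):
    k=grab(n);Q=pts(k);m=(np.hypot(Q[...,0]-.5435,Q[...,1]+.24)<.018);z=Q[m][:,2];print(n,np.histogram(z,np.arange(.03,.11,.01)))
E
```

```text
[ 0.47705292 -0.26525509  0.03140658] 0.029666325212376506 11.208578199148178 [-0.3 -0.2 -0.9]
tips: leg A y -13.7 -10.4  leg B -9.9 13.1 gap 0.4 z world [0.0517 0.0729 0.0744]
max x [0.0823 0.0835]
die wrist 2988 [ 0.5432 -0.2409  0.0514]
wrist 0 ang None fit 0.0
top 126 ang -54.4 fit -56.0
pipe -9.8 47
[ 35.5  33.  -12.5 112.7  11.7  35.5 -54.8] [ 0.47696382 -0.26518455  0.0312157 ]
1795 [ 0.5236 -0.2565  0.0626] [ 0.5486 -0.2324  0.0761]
scene (array([26, 24, 46, 11, 21,  0,  0]), array([0.03, 0.04, 0.05, 0.06, 0.07, 0.08, 0.09, 0.1 ]))
```

View pics/w9.png

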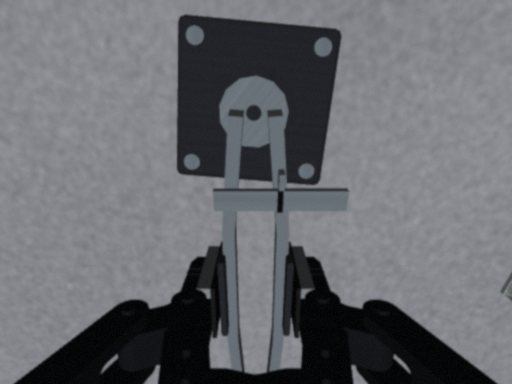

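The view shows both tips, at (236,112) and (273,112), on either side of the die's centre hole at (254,113), with the fin on the tongue line at (281,185). The leg tops are at about 73 mm, so the tips are about 17 mm above the face. The tap is still at about 45°, so I'm handing in.

```bash
python3 -c "
from station import env
print(env.hand_in())"
```

```text
the job is handed in; nothing more can be done
None
```

The job is handed in, and the hand-in call gave no verdict. By my last measurements the tap is at about 45° and let go. The tweezers are level with their tips about 17 mm above the die face and about 8.5 mm apart (measured just before the final descent, with grip force and opening steady since).

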